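Ready a spindle for washing and crack open the gummed-up dip tank

TASK

Stand the steel spindle upright, foot down and fully home, in the large bore of the draining block and let go of it. Then take the parts-washing tank's lid by its bar handle, pull it straight up until it breaks free of its sticky gasket, and hold it level over the tank about 35 mm above its shut position to let the fumes out, never letting it jump up by as much as 70 mm. Finish while still holding the lid there in the gripper, with the spindle still in its bore; leave the jar, can and wrench where they are.

Things in the scene. Friction and masses are not known exactly. Their poses are not given: they have to be found in the camera images.
- tank: Parts-washing dip tank, a grey sheet-metal box 200 x 200 x 100 mm high, fixed to the bench. Origin: centre of its underside on the bench; its -x side, with a small drain cock, is the front (towards the robot), z up. Two rubber gasket cords in its mouth grip the lid.
- lid: The tank's loose lid, about 0.5 kg: a grey plate 212 x 212 x 8 mm with a 20 mm deep tapered plug below and a bar handle on top. Origin: centre of the plate's underside, 100 mm above the bench when shut; axes as the tank's. The sticky gasket resists a straight pull up with 7 to 13 N besides the weight, less as it rises, and lets go after about 10 mm.
- lid_grip (a point): Middle of the lid's bar handle (the bar itself is lid_c1): a black bar 100 mm long along the lid's y, 12 x 12 mm in section, on two thin posts at its ends, over the lid's centre. This point lies 43 mm above the lid's origin (143 mm above the bench when shut), 35 mm above the plate's top, with 29 mm free under the bar.
- spindle: Loose round turned-steel spindle, 110 mm tall, 0.25 kg, standing on its foot on the bench. Shank 22 mm in diameter with a bevelled foot up to 70 mm, then a 30 mm collar from 72 to 100 mm, then a short 24 mm end. Origin: centre of the foot; z up along it.
- block: Draining block, aluminium, 70 (its x) x 120 (its y) x 45 mm high, fixed. One large bore and two small 14 mm bores, which stay empty. Origin: centre of its underside.
- block_hole0 (a point): Centre of the mouth of the large bore: 24 mm in diameter with a bevelled rim, 35 mm deep, at the block's top face (45 mm above the bench), 25 mm along the block's +y from its middle. With the spindle home its foot is 35 mm below this point and its top 75 mm above.
- jar: Bystander: clear jar with a metal cap, 60 mm in diameter, 80 mm tall; origin at its foot.
- can: Bystander: metal can with a paper label, 64 mm in diameter, 100 mm tall; origin at its foot.
- wrench: Bystander: steel wrench, 180 mm long, lying flat; origin under its middle.

How it is judged:
By the outcome, as a careful person would: the job done as asked, in the order asked, and still so for the second after the job is handed in, while the arm keeps its last pose, push and grip.
It also fails if it takes over 56 s, if anything falls off the work surface, if the arm or the gripper's body presses on something with over 40 N, if the wrist force passes 120 N, or if a joint passes its speed limit or range.

ROBOT

A 6-joint arm with a two-finger parallel gripper is mounted at the origin on the work surface. World frame = base frame: x ahead of the robot, y to its left, z up, the work surface at z = 0. Lengths are in mm, angles in rad, forces in N, time in s.
With the tool pointing down it reaches from about 375 to 925 mm from the base axis. Payload 5.7 kg.
Tool frame: the origin (TCP) lies at the very end of the fingers, on their centre line; the grasp point (between the pads) lies 19 mm behind it (env.hold_point_z is the distance from the TCP to the grasp point, in mm); y points along the fingers, x is the direction in which the jaws open and shut, and the axes are right-handed (so a half turn about y gives the same grasp; the last joint's range is limited). The gripper opens to 88 mm and grips with 3 to 60 N. Pads are 20 mm wide; open, the fingers measure 115 mm over their backs; the gripper's body (75 mm by 178 mm) begins 61 mm behind the grasp point.
Start: joints at [1.116, 0.359, 1.51, -0, 1.272, -0.115], TCP at [199.97, 565.662, 222.623] pointing down, gripper open.
Joint ranges: [-2.97, 2.97], [-1.01, 2.36], [0.21, 2.38], [-0.96, 4.11], [0.2, 2.71], [-2.98, 2.98]. Speed limits (rad/s): [2.39, 2.39, 3.14, 3.14, 3.14, 3.14].

INTERFACE

Orientations are given as a unit quaternion [w, x, y, z].
In Python, from plant import env gives the robot as it stands.
- The arm moves only by the shell command python3 -m pendant 'ROWS'. ROWS is JSON, a list of rows, each a list of 7 numbers: the shift along the tool's x, y, z in units of 25 mm (1.0 is 25 mm), then the turn, a rotation vector about the tool's x, y, z in units of 6 degrees (1.0 is 6 degrees), then the opening, from 0 (shut) to 1 (fully open). A call has 1 to 10 rows; each row shifts and turns the commanded pose from where the row before left it, along the tool's axes as they then stand; what a row does not reach is not made up. A row lasts 1/10 s, in which the tool goes at most 50 mm and 8.59 degrees, less where a joint would pass 70% of its speed; a pose out of reach is approached as far as the arm can. A call is refused whole if a number of a shift passes 1 or a number of a turn 1, either way. A call with a gripper value outside its range is refused whole. The fingers move at their own pace and stop on an object; the grip force is fixed at half the most. Time passes only in rows, so rows that do not move let the fingers close. It gives the time, the measured TCP pose, the force and the opening at its end, in the units of the state.
- env.observe(): the state, without advancing time (a new reading comes with each control period).
- env.snapshot(name): name is "side" or "top" or "wrist"; returns a dict with "image" (420x560x3 uint8, blue, green, red), "K" (3x3 intrinsics, pixels), "k1" (the pictures are not rectified: a ray, as slopes to the right and down, at radius r is drawn at 1 + k1 r^2 times it, then the intrinsics apply), "extrinsics" (4x4, takes a point from camera to world coordinates); the wrist camera has in their place "mount" (4x4, takes a point from camera to tool coordinates, whose origin is the TCP and whose axes are the tool frame's). Camera axes: x right, y down, z forward; pixel columns grow to the right and rows downward; lengths in mm; the calibration is good to about 2 mm. A picture is of the moment at which its call begins: read the wrist's pose just before it. There is no depth.
- env.sign_off(): hands the job in, once; it reports no verdict.
Trained networks look in a picture, given as the dict that the camera call returned (one of the last four; its "shot" number tells which), for a name from the list of things; names that differ only in an ending like _2 or _b are one class to them, and where a whole thing is asked for, a point or a joint stands for the part that bears it (a point fixed in the world has none). Each returns a list of dicts, best first, with "conf" (0 to 1); they miss things now and then, are a little off and sometimes report something else, mostly with a low value. They report only what shows in the picture. A call takes as long as a camera call.
- env.look_for(picture, target): "box" ([left, top, width, height] in pixels, round what is visible of it).
- env.masks_of(picture, target): "mask" (420x560 bool, what is visible of it) and "box" ([left, top, width, height] in pixels, round what is visible of it).
The state is a dict: "clock": time; "joints": joint angles; "qd": joint speeds; "effort": joint torques, N m; "ee_pos": TCP position; "ee_rot": TCP orientation; "wrist_force": force on the tool from outside, world axes, zero at the start; "torque": the same for the moment, N m; "gripper_width": finger opening in mm.
Only numpy, scipy, OpenCV 4.12 (cv2) and the standard library are available. Lean on these libraries where they do the work, as an engineer would, in place of code of your own. Each camera call takes 0.05 s, during which the arm holds its last target. There are 200 camera calls.

## Working session

There is one attempt and no reset: what is moved stays moved. The work goes in short steps, Python scripts to look and compute and a shell command to move; the robot and the scene stay as the last step left them, time stands still between calls to the robot, and variables do not carry over. Pictures are saved under pics/ and viewed, about 8 in all and at most 12, crops included, and the job is handed in when it is done.

```bash
ls; mkdir -p pics; cat > h.py <<'E'
import numpy as np, cv2
from plant import env
from scipy.spatial.transform import Rotation as R
def rot(q): return R.from_quat([q[1],q[2],q[3],q[0]]).as_matrix()
def ext(p,s=None):
    if 'extrinsics' in p: return np.array(p['extrinsics'])
    T=np.eye(4);T[:3,:3]=rot(s['ee_rot']);T[:3,3]=s['ee_pos'];return T@np.array(p['mount'])
def ray(p,uv,T):
    K=np.array(p['K']);d=(np.array(uv,float)-K[:2,2])/[K[0,0],K[1,1]]
    s=d.copy()
    for _ in range(20): s=d/(1+p['k1']*(s@s))
    v=T[:3,:3]@np.array([s[0],s[1],1]);return T[:3,3],v
def atz(p,uv,z,T):
    o,v=ray(p,uv,T);return o+v*(z-o[2])/v[2]
def proj(p,X,T):
    c=np.linalg.inv(T)@np.append(X,1);s=c[:2]/c[2];s=s*(1+p['k1']*(s@s));K=np.array(p['K']);return s*[K[0,0],K[1,1]]+K[:2,2]
E
python3 - <<'E'
from h import *
s=env.observe();print({k:np.round(v,3) for k,v in s.items()})
ims=[]
for n in ['side','top']:
    p=env.snapshot(n);T=ext(p);print(n,p['k1'],np.round(T,2).tolist());ims.append(p['image'])
    for t in ['tank','lid','lid_grip','lid_c1','spindle','block','jar','can','wrench']:
        try:
            r=env.look_for(p,t);print(t,[(np.round(d['box']).tolist(),round(d['conf'],2)) for d in r[:2]])
        except Exception as e: print(t,e)
    cv2.imwrite(f'pics/{n}0.png',p['image'])
E
```

```text
pics
{'clock': np.float64(0.0), 'joints': array([ 1.116,  0.359,  1.511, -0.   ,  1.273, -0.115]), 'qd': array([ 0.   , -0.002, -0.001, -0.   , -0.001,  0.001]), 'effort': array([-5.0000e-03, -5.1538e+01, -2.7072e+01,  6.7000e-02,  3.5000e-02,
       -0.0000e+00]), 'ee_pos': array([199.692, 565.082, 221.829]), 'ee_rot': array([-0.577,  0.578,  0.408, -0.409]), 'wrist_force': array([ 0.591,  0.116, -0.289]), 'torque': array([0.033, 0.044, 0.03 ]), 'gripper_width': np.float64(87.664)}
side -0.10484179563741917 [[-0.95, -0.23, 0.2, 329.44], [-0.3, 0.69, -0.66, 724.47], [0.01, -0.69, -0.72, 932.41], [0.0, 0.0, 0.0, 1.0]]
tank [([255.0, 200.0, 90.0, 54.0], 0.88)]
lid [([253.0, 168.0, 90.0, 66.0], 0.86), ([291.0, 296.0, 11.0, 30.0], 0.69)]
lid_grip [([255.0, 164.0, 91.0, 68.0], 0.89)]
lid_c1 it knows: block, block_hole, can, jar, lid, lid_grip, spindle, tank, wrench
spindle [([291.0, 296.0, 10.0, 29.0], 0.58)]
block [([219.0, 254.0, 40.0, 52.0], 0.97), ([252.0, 165.0, 92.0, 67.0], 0.35)]
jar [([242.0, 371.0, 30.0, 39.0], 0.85)]
can [([333.0, 126.0, 23.0, 32.0], 0.67), ([218.0, 254.0, 42.0, 51.0], 0.2)]
wrench [([136.0, 361.0, 71.0, 56.0], 0.87)]
top -0.039592645602205684 [[0.0, -0.99, 0.14, 329.35], [-1.0, -0.0, 0.0, 11.32], [-0.0, -0.14, -0.99, 1525.91], [0.0, 0.0, 0.0, 1.0]]
tank [([333.0, 251.0, 9.0, 7.0], 0.5)]
lid [([275.0, 176.0, 82.0, 85.0], 0.59)]
lid_grip [([271.0, 176.0, 89.0, 78.0], 0.95), ([132.0, 227.0, 25.0, 21.0], 0.26)]
lid_c1 it knows: block, block_hole, can, jar, lid, lid_grip, spindle, tank, wrench
spindle [([198.0, 236.0, 15.0, 16.0], 0.43)]
block [([210.0, 179.0, 46.0, 28.0], 0.97)]
jar [([132.0, 228.0, 25.0, 19.0], 0.93)]
can [([274.0, 174.0, 81.0, 85.0], 0.7)]
wrench [([124.0, 152.0, 22.0, 55.0], 0.6)]
```

```bash
python3 - <<'E'
import cv2
a=cv2.imread('pics/side0.png')[100:420,110:390];b=cv2.imread('pics/top0.png')[140:300,110:390]
cv2.imwrite('pics/c1.png',cv2.resize(a,None,fx=1.87,fy=1.87,interpolation=2) )
cv2.imwrite('pics/c2.png',cv2.resize(b,None,fx=2.8,fy=2.8,interpolation=2))
E
```

```text
(no output)
```

View pics/c1.png

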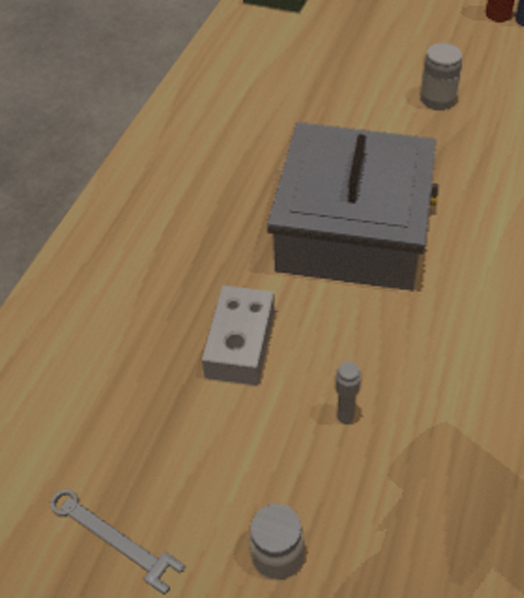

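View pics/c2.png

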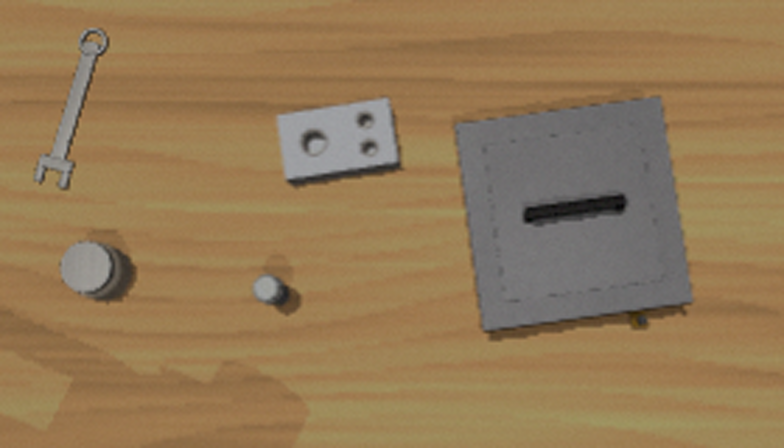

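The side view shows the spindle at full-image (296,298), the bore at (236,282), and the tank with its handle running from (303,174) to (299,207). In the top view the spindle top is at (205,243), the large bore at (222,191), the handle ends at (299,217) and (332,212), and the jar at (140,236).

```bash
python3 - <<'E'
from h import *
a=env.snapshot('top');b=env.snapshot('side')
pts={'spindle top':((205.4,242.9),(296.1,298.4),110),'bore':((222.5,190.7),(235.7,282.4),45),'h_left':((298.6,216.8),(298.8,207),149),'h_right':((332.1,212.5),(303,173.8),149),'jar':((141.5,235.5),(257.5,374),80),'smallA':((240.7,182.9),(234.6,262.6),45),'smallB':((242,192.5),(246.3,264.3),45)}
for k,(u,v,z) in pts.items(): print(k,np.round(atz(a,u,z,ext(a)),1),np.round(atz(b,v,z,ext(b)),1))
E
```

```text
spindle top [441.3 212.4 110. ] [441.5 217.1 110. ]
bore [601.3 174.7  45. ] [599.6 178.9  45. ]
h_left [510.6 -45.9 149. ] [501.8 -10.3 149. ]
h_right [ 522.8 -137.4  149. ] [ 524.3 -130.5  149. ]
jar [463.9 400.4  80. ] [469.4 390.2  80. ]
smallA [625.  121.2  45. ] [623.5 125.   45. ]
smallB [596.1 116.9  45. ] [594.2 120.9  45. ]
```

```bash
cat >> h.py <<'E'
def plan(target,yaw=None):
    """shift (units) in tool frame and yaw turn about tool z to reach a tool-down pose with tool x at yaw (deg, world)"""
    s=env.observe();M=rot(s['ee_rot']);d=M.T@(np.array(target)-s['ee_pos'])/25
    y0=np.degrees(np.arctan2(M[1,0],M[0,0]));t=None
    if yaw is not None: t=[-round(((yaw+k-y0+540)%360-180)/6,2) for k in (0,180)]
    rv=None
    print('t',round(float(s['clock']),2),'pos',np.round(s['ee_pos'],1),'yaw',round(y0,1),'z',np.round(M[:,2],3),'shift',np.round(d,2),'turn z',t,'F',np.round(s['wrist_force'],1),'w',round(float(s['gripper_width']),1),'j',np.round(s['joints'],2))
E
python3 - <<'E'
from h import *
plan([441,214,190],7.6)
p=env.snapshot('wrist');print(np.round(p['mount'],2).tolist(),np.round(p['K'],0).tolist())
E
```

```text
t 1.0 pos [200.  565.7 222.6] yaw 70.5 z [-0.943  0.333  0.   ] shift [-10.05   1.31 -13.78] turn z [np.float64(10.49), np.float64(-19.51)] F [ 0.7 -0.1 -0.2] w 87.8 j [ 1.12  0.36  1.51  0.    1.27 -0.12]
[[1.0, 0.0, -0.0, -0.34], [0.0, -0.29, 0.96, -162.51], [0.0, -0.96, -0.29, 80.45], [0.0, 0.0, 0.0, 1.0]] [[323.0, 0.0, 278.0], [0.0, 323.0, 212.0], [0.0, 0.0, 1.0]]
```

```bash
python3 -m pendant '[[-0.8,0,-1,0,0,0,1],[-0.8,0,-1,0,0,0,1],[-0.8,0,-1,0,0,0,1],[-0.8,0,-1,0,0,0,1],[-0.8,0,-1,0,0,0,1],[-0.8,0,-1,0,0,0,1],[-0.8,0,-1,0,0,0,1],[-0.8,0,-1,0,0,0,1],[-0.8,0,-1,0,0,0,1],[-0.8,0,-1,0,0,0,1]]'
python3 -m pendant '[[-0.5,0,-1,0,0,0,1],[-0.5,0,-1,0,1,0,1],[-0.3,0,-0.6,0,1,0,1],[0,0,0,0,1,0,1],[0,0,0,0,1,0,1],[0,0,0,0,1,0,1],[0,0,0,0,1,0,1],[0,0,0,0,1,0,1],[0,0,0,0,1,0,1],[0,0,0,0,1,0,1]]'
python3 - <<'E'
from h import *
plan([441,214,190],7.6)
s=env.observe();p=env.snapshot('wrist')
for t in ['spindle','block','block_hole']:
    for d in env.masks_of(p,t)[:2]:
        print(t,d['box'],round(d['conf'],2))
cv2.imwrite('pics/w1.png',p['image'])
T=ext(p,s)
print(proj(p,[441,214,110],T),proj(p,[441,214,0],T))
E
```

```text
clock: 2.05
ee_pos: [369.6, 292.7, 222.8]
ee_rot: [-0.577, 0.577, 0.408, -0.408]
wrist_force: [0.7, 0.3, -0.3]
gripper_width: 87.5
clock: 3.05
ee_pos: [418.2, 240.3, 222.7]
ee_rot: [-0.7, 0.7, 0.1, -0.1]
wrist_force: [-0.6, -0.1, 0.6]
gripper_width: 87.5
t 3.05 pos [418.2 240.3 222.7] yaw 16.3 z [-0.28  0.96 -0.  ] shift [ 0.58  1.31 -1.27] turn z [np.float64(1.45), np.float64(-28.55)] F [-0.6 -0.1  0.6] w 87.5 j [ 0.38  0.19  1.76 -0.    1.2   0.09]
spindle [279.2, 197.4, 31.1, 58.8] 0.61
block [360.6, 242.6, 85.1, 85.3] 0.71
block_hole [360.5, 241.9, 86.2, 87.3] 0.55
block_hole [201.5, 398.8, 52.7, 9.2] 0.18
[295.18801418 242.01353159] [290.7150137  208.63025739]
```

View pics/w1.png

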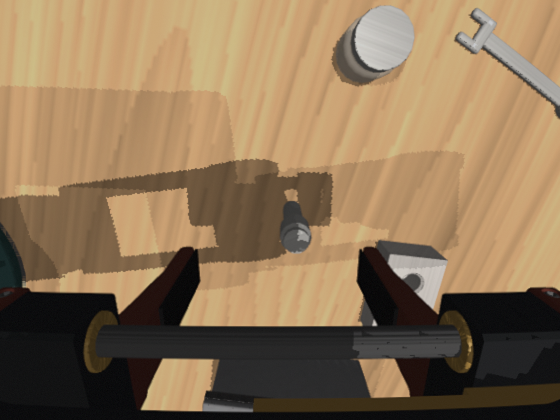

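The spindle's top shows at (295,240), against a predicted (295,242). The bore's mouth is at about (412,283), partly behind a finger.

```bash
python3 - <<'E'
from h import *
s=env.observe();p=env.snapshot('wrist');T=ext(p,s)
for uv,z in [((295.5,239),110),((291,203),10),((412,283),45)]: print(np.round(atz(p,uv,z,T),1))
plan([441,214,130],7.6)
E
```

```text
[440.6 217.1 110. ]
[438.2 223.6  10. ]
[601.8 179.8  45. ]
t 3.3 pos [418.2 240.3 222.7] yaw 16.7 z [-0.287  0.958 -0.   ] shift [ 0.57  3.71 -1.27] turn z [np.float64(1.51), np.float64(-28.49)] F [ 0.9 -0.3  0.3] w 87.6 j [ 0.38  0.19  1.76 -0.    1.2   0.09]
```

```bash
python3 -m pendant '[[0.3,0.8,-0.6,0,0,0,1],[0.3,0.8,-0.57,0,0,0,1],[0,0.9,0,0,0.75,0,1],[0,0.9,0,0,0.75,0,1],[0,0.8,0,0,0,0,1],[0,0.7,0,0,0,0,1],[0,0.7,0,0,0,0,1],[0,0.63,0,0,0,0,1],[0,0,0,0,0,0,0],[0,0,0,0,0,0,0]]'
python3 -m pendant '[[0,0,0,0,0,0,0],[0,0,0,0,0,0,0],[0,0,0,0,0,0,0],[0,0,0,0,0,0,0],[0,0,0,0,0,0,0]]'
python3 - <<'E'
from h import *
plan([601,178,120],7.6)
p=env.snapshot('wrist');cv2.imwrite('pics/w2.png',p['image'])
E
```

```text
clock: 4.3
ee_pos: [440.8, 216.5, 67.0]
ee_rot: [-0.705, 0.706, 0.047, -0.047]
wrist_force: [-0.2, 0.2, 0.2]
gripper_width: 75.2
clock: 4.8
ee_pos: [441.0, 216.6, 67.1]
ee_rot: [0.706, -0.706, -0.047, 0.046]
wrist_force: [-0.3, -0.0, -1.0]
gripper_width: 35.0
t 4.8 pos [441.  216.6  67.1] yaw 7.5 z [-0.131  0.991 -0.   ] shift [ 6.14 -2.11 -2.37] turn z [np.float64(-0.01), np.float64(29.99)] F [-0.3 -0.  -1. ] w 35.0 j [ 0.32  0.41  1.91 -0.    0.82  0.18]
```

View pics/w2.png

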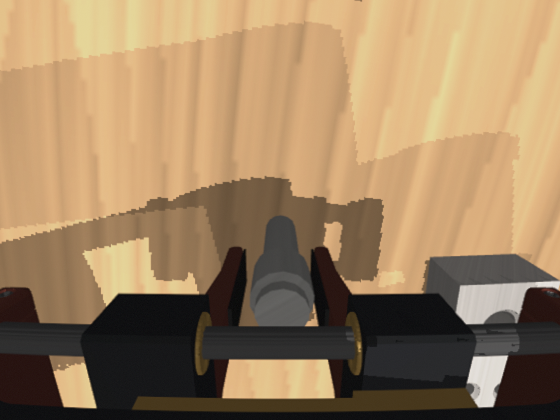

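The spindle is centred between the fingers at (281,290), and they are still closing on its collar.

```bash
python3 -m pendant '[[0,0,0,0,0,0,0],[0,0,0,0,0,0,0],[0,0,0,0,0,0,0],[0,0,0,0,0,0,0],[0,-0.4,0,0,0,0,0],[0,-0.5,0,0,0,0,0],[0,-0.5,0,0,0,0,0],[0,-0.5,0,0,0,0,0],[0,-0.5,0,0,0,0,0],[0,0,0,0,0,0,0]]'
python3 - <<'E'
from h import *
plan([601,178,127],7.6)
E
```

```text
clock: 5.85
ee_pos: [441.4, 216.8, 128.4]
ee_rot: [0.706, -0.705, -0.047, 0.046]
wrist_force: [0.5, 0.2, -2.9]
gripper_width: 29.5
t 5.85 pos [441.4 216.8 128.4] yaw 7.5 z [-0.131  0.991  0.   ] shift [ 6.12  0.07 -2.37] turn z [np.float64(-0.01), np.float64(29.99)] F [ 0.5  0.2 -2.9] w 29.5 j [ 0.32  0.32  1.85 -0.    0.97  0.18]
```

```bash
python3 -m pendant '[[0.5,-0.1,-0.2,0,0,0,0],[0.8,0,-0.3,0,0,0,0],[0.9,0,-0.35,0,0,0,0],[0.9,0,-0.35,0,0,0,0],[0.9,0,-0.35,0,0,0,0],[0.9,0,-0.35,0,0,0,0],[0.8,0,-0.3,0,0,0,0],[0.42,0,-0.17,0,0,0,0],[0,0,0,0,0,0,0],[0,0,0,0,0,0,0]]'
python3 - <<'E'
from h import *
plan([601,178,127],7.6)
s=env.observe();p=env.snapshot('wrist');T=ext(p,s)
cv2.imwrite('pics/w3.png',cv2.resize(p['image'][150:330,160:400],None,fx=3,fy=3,interpolation=2))
np.save('w3.npy',T)
x=s['ee_pos']
for z in (61,131,45): print(z,proj(p,[x[0],x[1],z],T))
b=env.snapshot('side');q=proj(b,[601,178,60],ext(b));print(q)
u,v=map(int,q);cv2.imwrite('pics/s3.png',cv2.resize(b['image'][v-50:v+50,u-65:u+65],None,fx=6,fy=6,interpolation=2))
E
```

```text
clock: 6.85
ee_pos: [599.2, 177.7, 128.6]
ee_rot: [-0.706, 0.706, 0.045, -0.047]
wrist_force: [0.2, -0.2, -3.5]
gripper_width: 29.5
t 6.85 pos [599.2 177.7 128.6] yaw 7.5 z [-0.131  0.991  0.   ] shift [0.07 0.06 0.  ] turn z [np.float64(-0.01), np.float64(29.99)] F [ 0.2 -0.2 -3.5] w 29.5 j [0.18 0.49 1.55 0.   1.1  0.05]
61 [279.89808907 225.19344094]
131 [280.24445874 267.07074589]
45 [279.84375326 218.65782566]
[234.90072467 278.34719533]
```

View pics/w3.png

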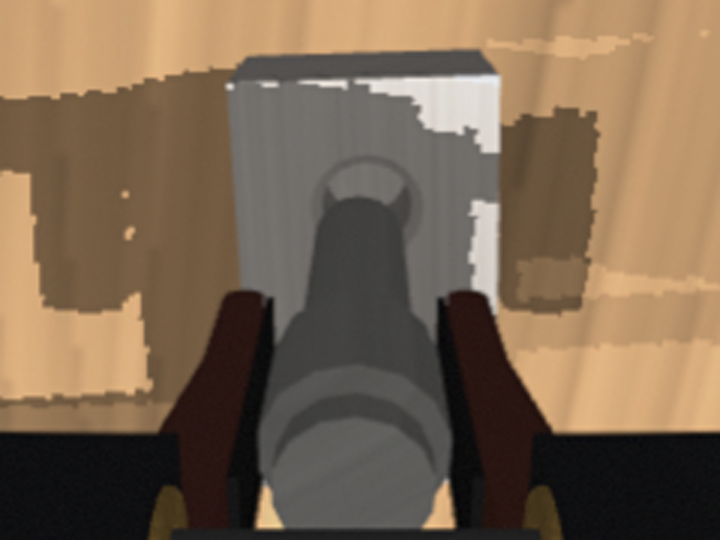

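View pics/s3.png

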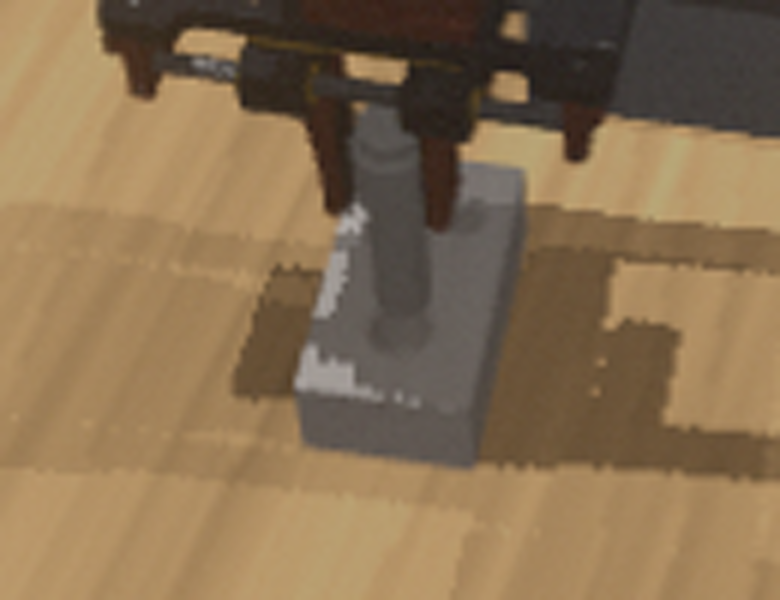

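The wrist view shows the foot about 1.8 mm to the -x side of the bore (columns 361 and 368 in the crop). The side view agrees in x and suggests about +1 mm in y. I'll correct both and lower the spindle while watching the force.

```bash
python3 -m pendant '[[0.07,0,0.02,0,0,0,0],[0,0.2,0,0,0,0,0],[0,0.2,0,0,0,0,0],[0,0.2,0,0,0,0,0],[0,0.1,0,0,0,0,0],[0,0.1,0,0,0,0,0],[0,0,0,0,0,0,0]]'
```

```text
clock: 7.65
ee_pos: [601.7, 178.5, 108.9]
ee_rot: [-0.706, 0.706, 0.046, -0.047]
wrist_force: [-0.0, -0.0, -3.8]
gripper_width: 29.2
```

```bash
python3 -m pendant '[[0,0.1,0,0,0,0,0],[0,0.1,0,0,0,0,0],[0,0,0,0,0,0,0]]'; python3 -m pendant '[[0,0.1,0,0,0,0,0],[0,0.1,0,0,0,0,0],[0,0,0,0,0,0,0]]'
```

```text
clock: 7.95
ee_pos: [601.8, 178.5, 104.0]
ee_rot: [-0.706, 0.706, 0.046, -0.047]
wrist_force: [-1.0, 1.7, -3.0]
gripper_width: 29.4
clock: 8.25
ee_pos: [601.8, 178.5, 99.0]
ee_rot: [-0.706, 0.706, 0.046, -0.047]
wrist_force: [0.6, -0.3, -3.0]
gripper_width: 29.4
```

```bash
python3 -m pendant '[[0,0.15,0,0,0,0,0],[0,0.15,0,0,0,0,0],[0,0.15,0,0,0,0,0],[0,0.15,0,0,0,0,0],[0,0,0,0,0,0,0]]'; python3 -m pendant '[[0,0.1,0,0,0,0,0],[0,0.1,0,0,0,0,0],[0,0,0,0,0,0,0]]'
```

```text
clock: 8.75
ee_pos: [601.6, 178.4, 83.6]
ee_rot: [-0.705, 0.706, 0.046, -0.047]
wrist_force: [0.1, -0.8, -3.0]
gripper_width: 29.8
clock: 9.05
ee_pos: [601.8, 178.5, 79.1]
ee_rot: [-0.706, 0.706, 0.046, -0.047]
wrist_force: [-0.3, -0.0, -2.7]
gripper_width: 29.2
```

```bash
python3 -m pendant '[[0,0.05,0,0,0,0,0],[0,0.03,0,0,0,0,0],[0,0,0,0,0,0,0]]'
```

```text
clock: 9.35
ee_pos: [602.0, 178.6, 77.3]
ee_rot: [-0.706, 0.706, 0.046, -0.046]
wrist_force: [-0.1, 0.8, -3.9]
gripper_width: 29.1
```

```bash
python3 -m pendant '[[0,0.03,0,0,0,0,0],[0,0.03,0,0,0,0,0],[0,0,0,0,0,0,0]]'
```

```text
clock: 9.65
ee_pos: [602.2, 178.7, 77.1]
ee_rot: [0.706, -0.706, -0.047, 0.046]
wrist_force: [-3.2, 0.3, 5.1]
gripper_width: 29.4
```

The upward force at z 77 means the spindle has bottomed. I'll release it and rise clear.

```bash
python3 -m pendant '[[0,0,0,0,0,0,0.5],[0,0,0,0,0,0,0.7],[0,0,0,0,0,0,1],[0,0,0,0,0,0,1],[0,0,0,0,0,0,1],[0,-0.5,0,0,0,0,1],[0,-1,0,0,0,0,1],[0,-1,0,0,0,0,1],[0,-1,0,0,0,0,1],[0,-0.9,0,0,0,0,1]]'
python3 - <<'E'
from h import *
plan([517,-90,185],7.6)
p=env.snapshot('wrist');b=env.snapshot('side');u,v=map(int,proj(b,[601,178,80],ext(b)))
cv2.imwrite('pics/s4.png',np.hstack([cv2.resize(b['image'][v-60:v+60,u-60:u+60],(400,400),interpolation=2),cv2.resize(p['image'],(400,300))[ :,:] if 0 else cv2.copyMakeBorder(cv2.resize(p['image'],(400,300)),0,100,0,0,0)]))
E
```

```text
clock: 10.65
ee_pos: [602.3, 178.6, 188.2]
ee_rot: [0.706, -0.706, -0.047, 0.046]
wrist_force: [0.0, 0.2, -0.8]
gripper_width: 88.0
t 10.65 pos [602.3 178.6 188.2] yaw 7.5 z [-0.131  0.991 -0.   ] shift [ -4.79   0.12 -10.21] turn z [np.float64(-0.01), np.float64(29.99)] F [ 0.   0.2 -0.8] w 88.0 j [ 0.18  0.43  1.49 -0.    1.22  0.05]
```

View pics/s4.png

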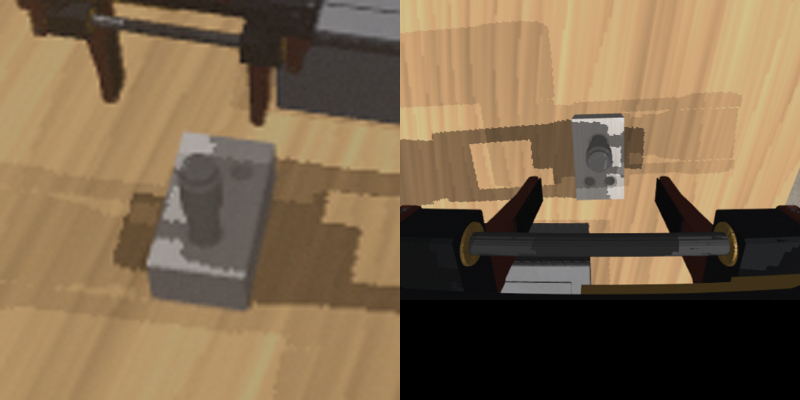

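The spindle stands upright in the large bore, released, at (200,200) in the left half. Next I'll move over the lid and look at the handle.

```bash
python3 -m pendant '[[-0.5,-0.1,-1,0,0,0,1],[-0.5,0,-1,0,0,0,1],[-0.5,0,-1,0,0,0,1],[-0.5,0,-1,0,0,0,1],[-0.5,0,-1,0,0,0,1],[-0.5,0,-1,0,0,0,1],[-0.5,0,-1,0,0,0,1],[-0.5,0,-1,0,0,0,1],[-0.5,0,-0.8,0,0,0,1],[-0.3,0,0,0,0,0,1]]'
python3 - <<'E'
from h import *
plan([517,-90,124],7.6)
s=env.observe();p=env.snapshot('wrist');T=ext(p,s)
cv2.imwrite('pics/w5.png',p['image'])
for n in ('lid_grip',): print([(d['box'],d['conf']) for d in env.look_for(p,n)[:2]])
for P in ([510.6,-45.9,149],[522.8,-137.4,149],[517,-90,149]): print(proj(p,P,T))
E
```

```text
clock: 11.75
ee_pos: [510.9, -57.2, 187.8]
ee_rot: [-0.705, 0.706, 0.045, -0.046]
wrist_force: [-0.0, 1.2, -0.4]
gripper_width: 87.9
t 11.75 pos [510.9 -57.2 187.8] yaw 7.4 z [-0.129  0.992 -0.001] shift [ 0.07  2.55 -1.33] turn z [np.float64(-0.03), np.float64(29.97)] F [-0.   1.2 -0.4] w 87.9 j [-0.25  0.27  1.74 -0.    1.13 -0.37]
[([142.3, 129.6, 286.1, 236.0], 0.8)]
[281.69931985 223.29552544]
[281.60814184 340.43852992]
[282.39628557 283.67100308]
```

View pics/w5.png

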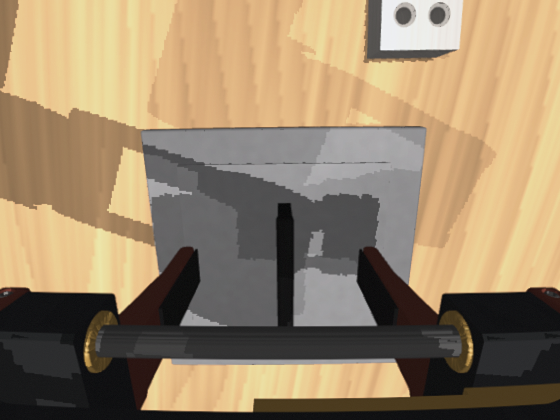

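The handle bar runs vertically at column 285, parallel to the tool's z axis, with its near end at row 218. The lid's edges are at rows 128 and 362.

```bash
python3 - <<'E'
from h import *
s=env.observe();p=env.snapshot('wrist');T=ext(p,s);M=rot(s['ee_rot'])
for uv,z in [((284.5,128),108),((281,363),108),((285,218),149),((285,320),149)]:
    P=atz(p,uv,z,T);print(uv,np.round(P,1),'tool mm',np.round(M.T@(P-s['ee_pos']),1))
E
```

```text
(284.5, 128) [504.5  15.4 108. ] tool mm [ 3.4 79.9 70.6]
(281, 363) [ 529.8 -192.4  108. ] tool mm [   1.6   79.7 -138.8]
(285, 218) [511.6 -39.8 149. ] tool mm [ 3.3 38.9 14.9]
(285, 320) [ 522.3 -117.   149. ] tool mm [  3.9  38.8 -63. ]
```

```bash
python3 -m pendant '[[0.14,0,-0.7,0,0,0,1],[0,0,-0.68,0,0,0,1],[0,0.6,0,0,0,0,1],[0,0.7,0,0,0,0,1],[0,0.6,0,0,0,0,1],[0,0.4,0,0,0,0,1],[0,0.25,0,0,0,0,1],[0,0,0,0,0,0,0],[0,0,0,0,0,0,0],[0,0,0,0,0,0,0]]'
python3 -m pendant '[[0,0,0,0,0,0,0],[0,0,0,0,0,0,0],[0,0,0,0,0,0,0],[0,0,0,0,0,0,0],[0,0,0,0,0,0,0],[0,0,0,0,0,0,0],[0,0,0,0,0,0,0],[0,0,0,0,0,0,0],[0,0,0,0,0,0,0],[0,0,0,0,0,0,0]]'
python3 - <<'E'
from h import *
plan([517,-90,124],7.6)
E
```

```text
clock: 12.9
ee_pos: [520.4, -89.2, 125.3]
ee_rot: [-0.705, 0.706, 0.047, -0.046]
wrist_force: [-0.5, -0.0, 0.1]
gripper_width: 67.1
clock: 13.9
ee_pos: [519.9, -89.0, 124.6]
ee_rot: [-0.706, 0.706, 0.047, -0.046]
wrist_force: [0.3, 0.6, -1.0]
gripper_width: 12.0
t 13.9 pos [519.9 -89.  124.6] yaw 7.5 z [-0.131  0.991 -0.   ] shift [-0.12  0.03 -0.02] turn z [np.float64(-0.01), np.float64(29.99)] F [ 0.3  0.6 -1. ] w 12.0 j [-0.3   0.37  1.78 -0.    0.99 -0.43]
```

```bash
python3 -m pendant '[[0,-0.04,0,0,0,0,0],[0,-0.04,0,0,0,0,0],[0,-0.04,0,0,0,0,0],[0,0,0,0,0,0,0]]'; python3 -m pendant '[[0,-0.04,0,0,0,0,0],[0,-0.04,0,0,0,0,0],[0,-0.04,0,0,0,0,0],[0,0,0,0,0,0,0]]'
```

```text
clock: 14.3
ee_pos: [519.4, -88.8, 127.1]
ee_rot: [0.706, -0.705, -0.046, 0.047]
wrist_force: [2.9, 0.3, -15.3]
gripper_width: 11.8
clock: 14.7
ee_pos: [519.2, -88.9, 130.7]
ee_rot: [0.706, -0.706, -0.046, 0.047]
wrist_force: [1.8, 0.5, -12.1]
gripper_width: 11.6
```

Both the position and the force follow the pull, so the lid is rising with the gripper. I'll continue slowly.

```bash
python3 -m pendant '[[0,-0.06,0,0,0,0,0],[0,-0.06,0,0,0,0,0],[0,-0.06,0,0,0,0,0],[0,0,0,0,0,0,0]]'; python3 -m pendant '[[0,-0.06,0,0,0,0,0],[0,-0.08,0,0,0,0,0],[0,-0.08,0,0,0,0,0],[0,0,0,0,0,0,0]]'
```

```text
clock: 15.1
ee_pos: [520.3, -89.1, 136.1]
ee_rot: [-0.705, 0.706, 0.047, -0.046]
wrist_force: [-0.9, 1.1, -5.3]
gripper_width: 11.7
clock: 15.5
ee_pos: [520.2, -89.1, 141.2]
ee_rot: [-0.705, 0.706, 0.047, -0.046]
wrist_force: [0.1, -1.5, -6.1]
gripper_width: 11.7
```

```bash
python3 -m pendant '[[0,-0.12,0,0,0,0,0],[0,-0.15,0,0,0,0,0],[0,-0.15,0,0,0,0,0],[0,-0.15,0,0,0,0,0],[0,-0.1,0,0,0,0,0],[0,-0.06,0,0,0,0,0],[0,0,0,0,0,0,0],[0,0,0,0,0,0,0],[0,0,0,0,0,0,0]]'
python3 - <<'E'
from h import *
plan([517,-90,124],7.6)
s=env.observe();b=env.snapshot('side');p=env.snapshot('wrist');T=ext(p,s)
u,v=map(int,proj(b,[545,0,100],ext(b)))
A=cv2.resize(b['image'][v-110:v+90,u-70:u+130],(400,400),interpolation=2)
cv2.imwrite('pics/f.png',np.hstack([A,cv2.copyMakeBorder(cv2.resize(p['image'],(400,300)),0,100,0,0,0)]))
t=env.snapshot('top')
for n,q in (('side',b),('top',t)): print(n,[(d['box'],round(d['conf'],2)) for d in env.look_for(q,'spindle')[:2]])
M=rot(s['ee_rot']);C=s['ee_pos'];
# predicted plate far-edge corners in wrist view (lid top 35 up = 143)
for sx in (-106,0,106):
    print(proj(p,C*[1,1,0]+[0,0,143]+M[:,0]*sx+M[:,2]*106,T))
g=p['image'];cv2.imwrite('pics/wl.png',g)
E
```

```text
clock: 16.4
ee_pos: [519.7, -88.9, 158.8]
ee_rot: [0.706, -0.706, -0.046, 0.047]
wrist_force: [0.6, -0.5, -6.6]
gripper_width: 11.8
t 16.4 pos [519.7 -88.9 158.8] yaw 7.5 z [-0.131  0.991  0.   ] shift [-0.11  1.39 -0.03] turn z [np.float64(-0.01), np.float64(29.99)] F [ 0.6 -0.5 -6.6] w 11.8 j [-0.3   0.33  1.74 -0.    1.07 -0.43]
side [([227.6, 260.2, 12.0, 26.6], 0.64)]
top [([213.9, 182.9, 11.7, 11.3], 0.62)]
[77.31043775 64.84568116]
[280.5801704   61.73198342]
[483.57702238  65.28539986]
```

View pics/f.png

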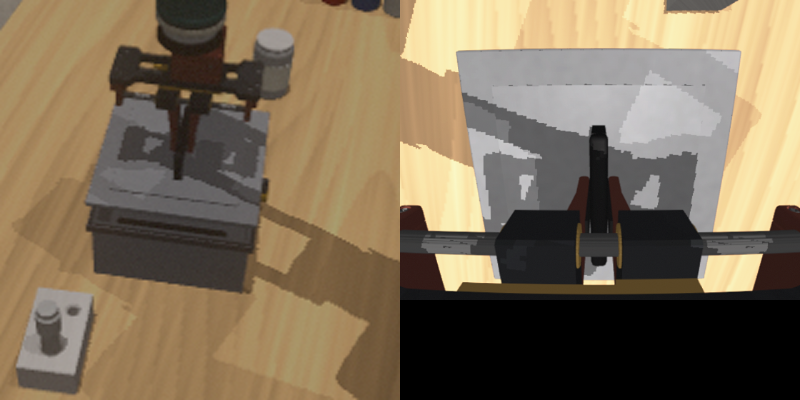

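```bash
python3 - <<'E'
import cv2
a=cv2.imread('pics/wl.png')[50:420,60:500];cv2.imwrite('pics/wl2.png',cv2.resize(a,None,fx=1.6,fy=1.6,interpolation=2))
E
```

```text
(no output)
```

View pics/wl2.png

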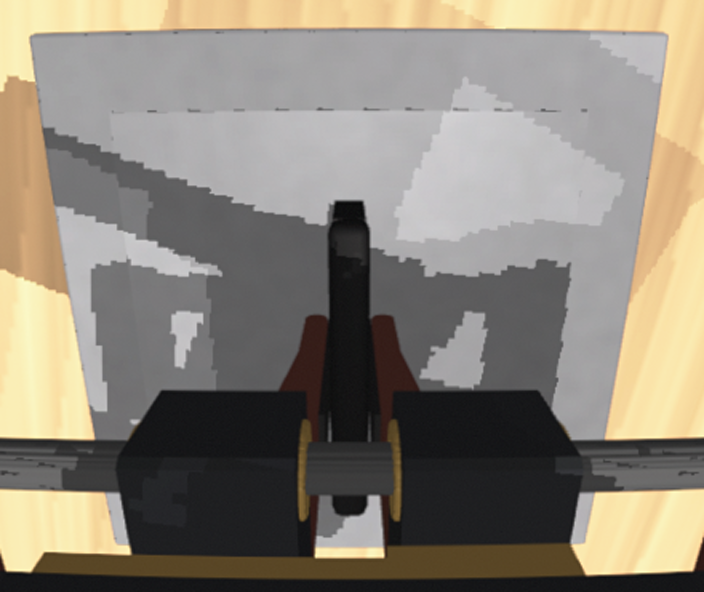

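```bash
python3 - <<'E'
from h import *
s=env.observe();p=env.snapshot('wrist');T=ext(p,s);K=np.array(p['K'])
def pnp(px,obj):
    ok,r,t=cv2.solvePnP(np.array(obj,float),np.array(px,float),K,np.array([p['k1'],0,0,0,0.]))
    W=T[:3,:3]@cv2.Rodrigues(r)[0];c=T[:3,:3]@t.ravel()+T[:3,3]
    pr=cv2.projectPoints(np.array(obj,float),r,t,K,np.array([p['k1'],0,0,0,0.]))[0].reshape(-1,2)
    print('centre',np.round(c,1),'normal',np.round(W[:,2],3),'y',np.round(W[:,1],3),'res',np.round(pr-px,1).tolist())
px=np.array([(32,34),(667,34),(583,545),(115,545)])/1.6+[60,50]
pnp(px,[(-106,106,0),(106,106,0),(106,-106,0),(-106,-106,0)])
E
```

```text
centre [519.1 -91.9 140.5] normal [-0.001  0.009  1.   ] y [-0.131  0.991 -0.009] res [[-0.1, 0.2], [0.0, 0.4], [0.8, -0.3], [-0.6, -0.4]]
```

The fit puts the lid 0.5° off level with a rise of 32.5 mm, against 34.3 mm by the arm. I'll trim up about 1.5 mm and hand in.

```bash
python3 -m pendant '[[0,-0.06,0,0,0,0,0],[0,0,0,0,0,0,0],[0,0,0,0,0,0,0],[0,0,0,0,0,0,0],[0,0,0,0,0,0,0]]'
python3 - <<'E'
from h import *
plan([520,-89,160],7.6); print(env.sign_off())
E
```

```text
clock: 17.2
ee_pos: [519.8, -89.0, 160.4]
ee_rot: [-0.706, 0.706, 0.046, -0.046]
wrist_force: [0.4, 0.4, -5.6]
gripper_width: 11.7
t 17.2 pos [519.8 -89.  160.4] yaw 7.5 z [-0.131  0.991 -0.   ] shift [ 0.01  0.02 -0.  ] turn z [np.float64(-0.01), np.float64(29.99)] F [ 0.4  0.4 -5.6] w 11.7 j [-0.3   0.32  1.74 -0.    1.08 -0.43]
the job is handed in; nothing more can be done
None
```

The spindle stands upright, home and released in the large bore, and the job was handed in at 17.2 s with the lid still held over the tank.

- **Spindle:** It bottomed at TCP height 77 mm, as expected, with a slight upward push. After letting go, the picture showed it upright in the large bore. Both fixed cameras still found it there after the lid was lifted.
- **Lid:** I pulled it straight up by the handle in small steps, and it broke free smoothly with no jump. The wrist force peaked near 15 N in the readings and settled at about 6 N, roughly the lid's weight.
- **Final hold:** The arm's readings put the lid about 36 mm above shut. A camera fit gave 32.5 mm and about 0.5° of tilt before a final 1.5 mm trim, so about 34 mm. The two disagree by about 2 mm, from calibration error or a slight slip in the grip.
- **Bystanders:** I never touched or approached the jar, can or wrench, but I did not re-measure them at the end.

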